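# Isolate the load rack, unload its modules, restore power

## Task

Turn the isolator's handle fully to off before you touch the load rack. Then take out every module in the rack - swing its low edge up over the front lip, tilting it back, and draw it out from under the keeper - and lay them all in the tray, each flat on its base on the tray's floor, with none resting on another or on a wall. When all are in the tray, turn the handle fully back to on, and leave the other things on the desk where they are.

Things in the scene. Friction and masses are not known exactly. Their poses are not given: they have to be found in the camera images.
- module_1_centre (a point): load module, one of up to four alike (some absent), 0.15 kg: aluminium base plate 84 x 58 x 8 mm, on its middle a black upright grip 34 mm long (along x), 14 mm thick (along y), its top 40 mm above the plate's underside. Point: the module's centre, 20 mm above the underside. x along the 84 mm length, towards the end that is under the keeper in the rack; y along the width; z out of the plate, along the grip
- module_2_centre (a point): load module, one of up to four alike (some absent), 0.15 kg: aluminium base plate 84 x 58 x 8 mm, on its middle a black upright grip 34 mm long (along x), 14 mm thick (along y), its top 40 mm above the plate's underside. Point: the module's centre, 20 mm above the underside. x along the 84 mm length, towards the end that is under the keeper in the rack; y along the width; z out of the plate, along the grip
- module_3_centre (a point): load module, one of up to four alike (some absent), 0.15 kg: aluminium base plate 84 x 58 x 8 mm, on its middle a black upright grip 34 mm long (along x), 14 mm thick (along y), its top 40 mm above the plate's underside. Point: the module's centre, 20 mm above the underside. x along the 84 mm length, towards the end that is under the keeper in the rack; y along the width; z out of the plate, along the grip
- module_4_centre (a point): load module, one of up to four alike (some absent), 0.15 kg: aluminium base plate 84 x 58 x 8 mm, on its middle a black upright grip 34 mm long (along x), 14 mm thick (along y), its top 40 mm above the plate's underside. Point: the module's centre, 20 mm above the underside. x along the 84 mm length, towards the end that is under the keeper in the rack; y along the width; z out of the plate, along the grip
- rack: load rack, fixed to the desk: aluminium bed sloping 25 degrees, low in front (towards the robot, -x), with four places side by side, 76 mm apart along y; 316 mm wide, about 105 mm deep, up to 83 mm high. Origin on the desk under the middle of the bed, whose surface is 46 mm above it; x level, towards the high side, z up
- bed: the rack's sloping bed: origin at the middle of its surface, x up the slope, y across, z square to it. Seated module's centre: x = -2, z = 20 mm. Low edge: lip 12 mm high. High edge: keeper bar 13 mm clear of the bed, over the last 6 mm of each plate. To free a module, swing its low edge up about its high edge by 10 to 20 degrees, then draw it 20 mm or more to the low side
- tray: open grey tray, loose, 0.8 kg, 114 x 340 x 22 mm outside, walls and floor 4 mm thick; origin at the centre of its underside, x across (114 mm), y along its length. Four modules fit flat side by side along y, about 80 mm apart, with their length across the tray
- switch (a joint): isolator handle: 0 = off (pointer at the small ring), 1.047 = on (pointer at the short bar), clockwise from above, with stops at both. Stiff (about 0.1 N m); it stays where it is left
- switch_grip (a point): black bar handle on top of the grey isolator box (84 x 84 x 55 mm on a 94 mm foot, fixed to the desk): upright bar 72 mm long, 14 mm thick, from 67 to 103 mm above the desk. Point: on the vertical turning axis, 92 mm above the desk; x along the bar towards its pointer end (white line on top), y across the 14 mm thickness, z up
- solder_reel: small upright reel, 52 mm across, 34 mm high, standing at the right, beyond the isolator; origin under its centre; bystander, leave it where it is
- mouse: black computer mouse, 108 x 63 x 38 mm; origin under its centre; bystander, leave it where it is
- black_tape: roll of black tape, 62 mm across, 19 mm high, lying left of the rack; origin under its centre; bystander, leave it where it is
Things that resemble listed ones, but are neither listed nor needed, are in the scene too. Leave any green look-alike of the part that bears module_2_centre alone. What is shaped like the part that bears module_4_centre but red is not meant.

How it is judged:
On the way, in this order (a step that is already met when the one before it is completed fails the run):
1. the isolator is off (value of joint switch below 0.1 rad), for 0.2 s.
2. with the isolator off, every module lies flat in the tray (value of joint switch below 0.1 rad and x of module_1_centre in the frame of tray between -0.054 and 0.054 m and y of module_1_centre in the frame of tray between -0.166 and 0.166 m and z of each of module_1_centre, module_2_centre, module_3_centre, module_4_centre in the frame of tray below 0.031 m and angle between each of module_1_centre, module_2_centre, module_3_centre, module_4_centre's own z axis and vertical below 0.12 rad and linear speed of each of module_1, module_2, module_3, module_4 below 0.03 m/s and x of module_2_centre in the frame of tray between -0.054 and 0.054 m and y of module_2_centre in the frame of tray between -0.166 and 0.166 m and x of module_3_centre in the frame of tray between -0.054 and 0.054 m and y of module_3_centre in the frame of tray between -0.166 and 0.166 m and x of module_4_centre in the frame of tray between -0.054 and 0.054 m and y of module_4_centre in the frame of tray between -0.166 and 0.166 m), for 0.3 s.
3. the isolator is on again (value of joint switch above 0.947 rad), for 0.2 s.
At the end, for the whole second after the job is handed in: the handle is within 0.1 rad of the on stop, and every module lies inside the tray, flat on its floor (centre less than 31 mm above the tray's underside, tilted less than 0.12 rad), at rest (value of joint switch above 0.947 rad and x of module_1_centre in the frame of tray between -0.054 and 0.054 m and y of module_1_centre in the frame of tray between -0.166 and 0.166 m and z of each of module_1_centre, module_2_centre, module_3_centre, module_4_centre in the frame of tray below 0.031 m and angle between each of module_1_centre, module_2_centre, module_3_centre, module_4_centre's own z axis and vertical below 0.12 rad and linear speed of each of module_1, module_2, module_3, module_4 below 0.03 m/s and x of module_2_centre in the frame of tray between -0.054 and 0.054 m and y of module_2_centre in the frame of tray between -0.166 and 0.166 m and x of module_3_centre in the frame of tray between -0.054 and 0.054 m and y of module_3_centre in the frame of tray between -0.166 and 0.166 m and x of module_4_centre in the frame of tray between -0.054 and 0.054 m and y of module_4_centre in the frame of tray between -0.166 and 0.166 m); the robot touches nothing.
It fails at once if a module is taken off its seat in the rack while the isolator is not off (value of joint switch above 0.3 rad and (((z of module_1_centre in the frame of bed above 0.034 m or x of module_1_centre in the frame of bed below -0.02 m) and z of module_1_centre in the frame of bed between -0.2 and 0.2 m and x of module_1_centre in the frame of bed between -0.09 and 0.09 m and y of module_1_centre in the frame of bed between -0.18 and 0.18 m) or ((z of module_2_centre in the frame of bed above 0.034 m or x of module_2_centre in the frame of bed below -0.02 m) and z of module_2_centre in the frame of bed between -0.2 and 0.2 m and x of module_2_centre in the frame of bed between -0.09 and 0.09 m and y of module_2_centre in the frame of bed between -0.18 and 0.18 m) or ((z of module_3_centre in the frame of bed above 0.034 m or x of module_3_centre in the frame of bed below -0.02 m) and z of module_3_centre in the frame of bed between -0.2 and 0.2 m and x of module_3_centre in the frame of bed between -0.09 and 0.09 m and y of module_3_centre in the frame of bed between -0.18 and 0.18 m) or ((z of module_4_centre in the frame of bed above 0.034 m or x of module_4_centre in the frame of bed below -0.02 m) and z of module_4_centre in the frame of bed between -0.2 and 0.2 m and x of module_4_centre in the frame of bed between -0.09 and 0.09 m and y of module_4_centre in the frame of bed between -0.18 and 0.18 m))).
It fails at once if a bystander (reel, mouse or tape roll) is moved by more than 40 mm (distance of any of solder_reel, mouse, black_tape from where it was at the start of the episode above 0.04 m).
Of module_1, module_2, module_3, module_4 only 3 to 4 are there at a start; the rules pass over those that are not, and their reading is None.
At some moment in a run one of tray may be knocked a few centimetres aside while the robot is not near it.
Once in a run the grip may slacken for a moment while it holds something.
It also fails if it takes over 208 s, if anything falls off the work surface, if the arm or the gripper's body presses on something with over 40 N, if the wrist force passes 120 N, or if a joint passes its speed limit or range.

## Robot

A 6-joint arm with a two-finger parallel gripper is mounted at the origin on a cart in front of the work surface, level with it; the furniture and walls round the work are solid. World frame = base frame: x ahead of the robot, y to its left, z up, the work surface at z = 0. Lengths are in m, angles in rad, forces in N, time in s.
With the tool pointing down it reaches from about 0.275 to 0.75 m from the base axis. Payload 10.2 kg.
Tool frame: the origin (TCP) lies midway between the tips of the shut fingers; the grasp point (between the pads) lies 19 mm behind it (tcp_to_grasp is the distance from the TCP to the grasp point, in m); z points along the fingers, y is the line along which they close (so a half turn about z gives the same grasp; the last joint's range is limited). The gripper opens to 85 mm and grips with 20 to 120 N. Pads are 22 mm wide; open, the fingers measure 114 mm over their backs; the gripper's body (76 mm by 85 mm) begins 54 mm behind the grasp point. The pads swing forward as they close: fully open they stand 13 mm farther back than shut.
Start: joints at [1.082, 0.313, 1.498, -0, 1.331, -0.223], TCP at [0.138, 0.507, 0.231] pointing down, gripper open.
Joint ranges: [-2.94, 2.94], [-0.97, 2.17], [0.19, 2.56], [-1.23, 4.37], [0.02, 3.11], [-2.88, 2.88]. Speed limits (rad/s): [2.39, 2.39, 3.01, 3.14, 3.14, 3.14].

## Interface

Orientations are given as a 3x3 rotation matrix whose columns are the frame's x, y, z axes.
In Python, from plant import * gives the robot as it stands. The module is installed in compiled form; this text tells all that it offers.
- The arm moves only by the tool move_arm, never from a script. Its argument "increments" is a list of rows, each a list of 3 entries, a list of its own where there are three numbers: the shift along the tool's x, y, z in cm, then the turn, a rotation vector about the tool's x, y, z in degrees, then the opening, from 0 (shut) to 1 (fully open). In form: [[[dx, dy, dz], [wx, wy, wz], fingers], ...]. A call has exactly 5 rows; each row is the pose to reach, as a shift and turn from the pose commanded when the call began, along the tool's axes at that moment; what a row does not reach only later rows make up. A row lasts 1/12 s, in which the tool goes at most 41.7 mm and 7.16 degrees, less where a joint would pass 70% of its speed; a pose out of reach is approached as far as the arm can. A call with a gripper value outside its range is refused whole. The fingers move at their own pace and stop on an object; "grip_force" is the grip in N (left out, the last holds). Time passes only in rows, so rows that repeat a pose let the fingers close, or fill a call up. It gives the time, the measured TCP pose, the force, the opening and the grip force at its end, in the units of the state.
- read_state(): the state, without advancing time (a new reading comes with each control period).
- get_image(name): name is "side" or "top"; returns a dict with "pixels" (400x640x3 uint8, blue, green, red), "depth" (400x640 float32, m along the optical axis (not along the pixel's ray), 0 where there is no reading), "fovy" (degrees; the focal length in pixels is half the picture's height over the tangent of half this angle, whatever the lens; pixels are square), "cx", "cy" (the principal point, pixels), "dist" ([k1, k2, p1, p2, k3] as OpenCV has them; the pictures are not rectified), "world_from_camera" (4x4, takes a point from camera to world coordinates). Camera axes: x right, y up, looking along -z (the intrinsics and any distortion apply to the point x, -y, -z); pixel columns grow to the right and rows downward; lengths in m; the calibration is good to about 2 mm. A picture is of the moment at which its call begins.
- job_done(): hands the job in; it is judged then, once.
The state is a dict: "clock": time; "joint_pos": joint angles; "joint_vel": joint speeds; "joint_efforts": joint torques, N m; "tool_pos": TCP position; "eef_rot": TCP orientation; "force": force on the tool from outside, world axes, zero at the start; "moment": the same for the moment, N m; "opening": finger opening in m; "gripper_force": force on a finger pad.
Only numpy, scipy, OpenCV 4.12 (cv2) and the standard library are available. Lean on these libraries where they do the work, as an engineer would, in place of code of your own. Each camera call takes 0.05 s, during which the arm holds its last target. There are 200 camera calls.

## Working session

There is one attempt and no reset: what is moved stays moved. The work goes in short steps, Python scripts to look and compute and a tool call to move; the robot and the scene stay as the last step left them, time stands still between calls to the robot, and variables do not carry over. Pictures are saved under pics/ and viewed, at most 14 in all, crops included, and the job is handed in when it is done.

Besides the shell and the picture viewer there is one more tool, called as name(argument=value, ...) on one line, values as JSON. move_arm: Moves the arm, as the interface text tells. Its arguments: {"type":"object","properties":{"increments":{"type":"array","items":{"type":"array"}},"grip_force":{"type":"number"}},"required":["increments"]}

```bash
mkdir -p pics
cat > h.py <<'E'
from plant import *
import numpy as np, cv2
def cam(name):
    d=get_image(name); 
    p=d["pixels"]; H=p.shape[0]; f=H/2/np.tan(np.radians(d["fovy"])/2)
    K=np.array([[f,0,d["cx"]],[0,f,d["cy"]],[0,0,1]]); d["K"]=K; d["D"]=np.array(d["dist"],float); d["T"]=np.array(d["world_from_camera"]); return d
def ray(d,uv):
    n=cv2.undistortPoints(np.array(uv,float).reshape(-1,1,2),d["K"],d["D"]).reshape(-1,2)
    v=np.c_[n[:,0],-n[:,1],-np.ones(len(n))]
    return d["T"][:3,3], v@d["T"][:3,:3].T
def onplane(d,uv,z):
    o,v=ray(d,uv); return o+v*((z-o[2])/v[:,2])[:,None]
def depthpts(d,uv):
    uv=np.array(uv,int).reshape(-1,2); o,v=ray(d,uv); return o+v*d["depth"][uv[:,1],uv[:,0]][:,None]
def proj(d,P):
    P=np.array(P,float).reshape(-1,3); c=(P-d["T"][:3,3])@d["T"][:3,:3]
    c=c*[1,-1,-1]; return cv2.projectPoints(c,np.zeros(3),np.zeros(3),d["K"],d["D"])[0].reshape(-1,2)
E
python3 - <<'E'
from h import *
for n in("top","side"):
    d=cam(n); cv2.imwrite(f"pics/{n}0.png",d["pixels"]); print(n,d["fovy"],d["cx"],d["cy"],d["dist"],d["T"].round(3).tolist())
print(read_state())
E
```

```text
top 55.66565316818597 316.6302348953143 203.5619267373275 [-0.00419968  0.          0.          0.          0.        ] [[0.009, 0.988, -0.157, 0.397], [-1.0, 0.009, 0.0, 0.046], [0.002, 0.157, 0.988, 1.519], [0.0, 0.0, 0.0, 1.0]]
side 55.26290436850423 330.5869831921129 203.45679595270622 [-0.08797639  0.          0.          0.          0.        ] [[-0.864, 0.227, -0.449, -0.004], [-0.503, -0.368, 0.782, 1.118], [0.012, 0.902, 0.432, 0.687], [0.0, 0.0, 0.0, 1.0]]
{'clock': 0.1, 'joint_pos': array([ 1.08159061e+00,  3.13397613e-01,  1.49835634e+00, -3.46829276e-05,
        1.33097569e+00, -2.23407210e-01]), 'joint_vel': array([-9.85866055e-04, -1.48651568e-03, -1.59964503e-03, -5.13011863e-04,
       -2.65988188e-04,  5.31968138e-05]), 'joint_efforts': array([ 2.18873669e-03, -4.12896216e+01, -2.60142660e+01, -1.84574433e-04,
        3.01626038e-03, -3.66956044e-06]), 'tool_pos': array([0.13782297, 0.50635453, 0.23079227]), 'eef_rot': array([[-9.64885170e-01,  2.62671571e-01, -5.04557550e-04],
       [ 2.62671964e-01,  9.64884656e-01, -1.01945327e-03],
       [ 2.19058447e-04, -1.11618847e-03, -9.99999353e-01]]), 'force': array([ 0.0475332 ,  0.32342331, -0.7495297 ]), 'moment': array([0.02218624, 0.03804428, 0.02769995]), 'gripper_force': 0.0, 'opening': 0.0852715699883934}
```

View pics/top0.png

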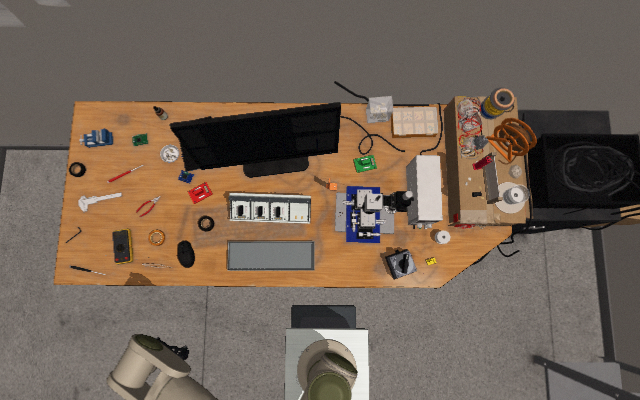

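View pics/side0.png

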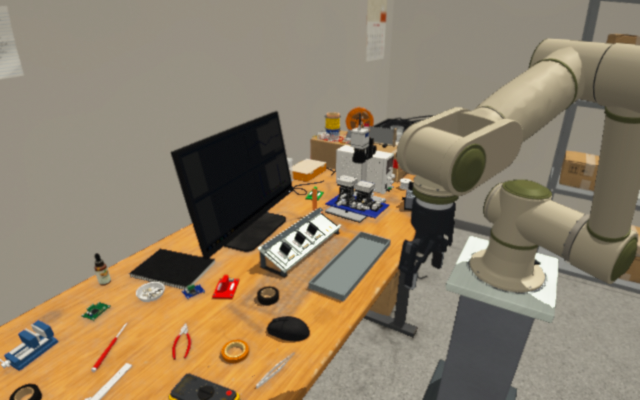

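Top view: the rack is near (270,208) with dark grips at about (241,208), (260,210) and (278,211), so three modules. The tray is at (270,255) and the isolator at (400,263). Look-alikes are red (201,192) and green (365,163) and (139,139). They lie outside the rack, so the modules are the black-gripped ones in the rack. I'll confirm that in an enlarged crop.

Run:
```python
from h import *
d=cam("top"); p=d["pixels"]
a=cv2.resize(p[185:275,222:322],None,fx=6,fy=6,interpolation=cv2.INTER_CUBIC)[:,:,:]
a=cv2.resize(p[190:275,225:320],(570,510),interpolation=cv2.INTER_CUBIC)
b=cv2.resize(p[240:285,378:443],(780,540),interpolation=cv2.INTER_CUBIC)
cv2.imwrite("pics/c1.png",a);cv2.imwrite("pics/c2.png",b)
uv=[[242,208],[261,210],[279,211],[298,212],[235,202],[305,205],[270,221],[232,244],[310,244],[232,267],[310,267],[270,255],[401,263],[441,237],[187,253],[206,223]]
for u,q in zip(uv,depthpts(d,uv)): print(u,q.round(3))
```

```text
[242, 208] [0.607 0.334 0.067]
[261, 210] [0.598 0.259 0.081]
[279, 211] [0.595 0.19  0.078]
[298, 212] [0.597 0.119 0.039]
[235, 202] [0.631 0.363 0.063]
[305, 205] [0.623 0.091 0.057]
[270, 221] [0.561 0.229 0.034]
[232, 244] [0.471 0.379 0.013]
[310, 244] [0.474 0.07  0.002]
[232, 267] [0.381 0.378 0.   ]
[310, 267] [0.384 0.069 0.009]
[270, 255] [0.429 0.228 0.006]
[401, 263] [ 0.402 -0.277  0.065]
[441, 237] [ 0.505 -0.443  0.033]
[187, 253] [0.433 0.547 0.036]
[206, 223] [0.554 0.49  0.001]
```

View pics/c1.png

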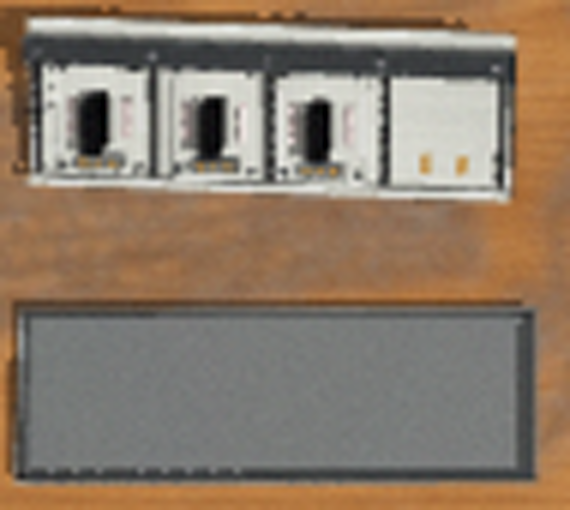

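View pics/c2.png

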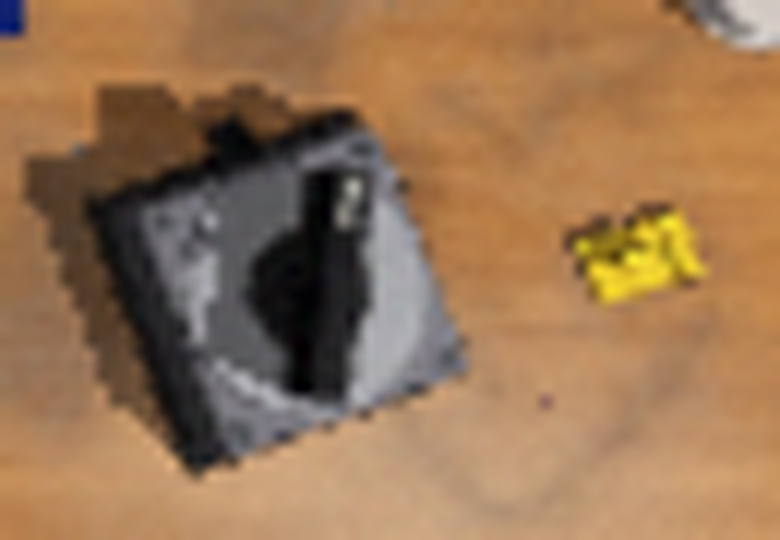

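The rack's three left places hold silver plates with black grips, at crop (93,120), (210,127) and (317,130). The right place is empty with bare contacts. The handle's bar runs from crop (340,170), the white pointer end, to (318,400), so it points roughly +x, which is on. Off should be about 60° counter-clockwise.

```bash
cat > m.py <<'E'
from h import *
def world(d):
    vv,uu=np.mgrid[0:400,0:640]; return depthpts(d,np.c_[uu.ravel(),vv.ravel()]).reshape(400,640,3)
def rect(P):
    (c,s,a)=cv2.minAreaRect(P[:,:2].astype(np.float32)*1000); return np.round(c,1),np.round(s,1),round(a,1)
def pca(P):
    c=P.mean(0); w,v=np.linalg.eigh(np.cov((P-c).T)); e=v[:,-1]; return c,np.degrees(np.arctan2(e[1],e[0]))%180
def tray(d,W):
    hsv=cv2.cvtColor(d["pixels"],cv2.COLOR_BGR2HSV)
    p=d["pixels"]
    m=(hsv[...,1]<70)&(W[...,0]>.3)&(W[...,0]<.515)&(W[...,1]>0)&(W[...,1]<.46)&(W[...,2]<.06)
    return m
E
python3 - <<'E'
from m import *
d=cam("top");W=world(d);g=d["pixels"].max(2)
# handle
m=(g<70)&(abs(W[...,0]-.405)<.05)&(abs(W[...,1]+.29)<.05)&(W[...,2]>.08)
v,u=np.nonzero(m);P=onplane(d,np.c_[u,v],.103);print("handle",len(u),pca(P[:,:2]),rect(P),"z",np.median(W[m][:,2]))
# box
m=(abs(W[...,0]-.405)<.08)&(abs(W[...,1]+.29)<.08)&(abs(W[...,2]-.055)<.012)
print("box",rect(W[m]))
# grips
C=[]
for y in(.334,.259,.19):
    m=(g<75)&(abs(W[...,0]-.597)<.03)&(abs(W[...,1]-y)<.025)&(W[...,2]>.055)
    m=cv2.morphologyEx(m.astype(np.uint8),cv2.MORPH_OPEN,np.ones((2,2)))
    v,u=np.nonzero(m);P=onplane(d,np.c_[u,v],.0814)
    print("grip",len(u),pca(P[:,:2]),rect(P),np.percentile(W[v,u,2],90))
# keeper/rack
m=(W[...,0]>.53)&(W[...,0]<.69)&(W[...,1]>.03)&(W[...,1]<.43)&(W[...,2]>.02)
print("rack",rect(W[m]))
m=tray(d,W);m=cv2.morphologyEx(m.astype(np.uint8),cv2.MORPH_OPEN,np.ones((3,3)))
v,u=np.nonzero(m);P=onplane(d,np.c_[u,v],.022);print("tray",len(u),pca(P[:,:2]),rect(P))
E
```

```text
handle 85 (array([ 0.39941133, -0.28180044]), np.float64(174.61099380229658)) (array([ 402. , -282.7]), array([18.7, 67.4]), 83.3) z 0.10254871917193054
box (array([ 406.1, -282.7]), array([96.8, 86.3]), 19.9)
grip 49 (array([0.59256024, 0.33485829]), np.float64(175.69299580373732)) (array([593.3, 335. ]), array([38.7, 15.3]), 2.3) 0.08755634441982259
grip 38 (array([0.59121781, 0.25999728]), np.float64(179.87673463597466)) (array([592.1, 260.2]), array([34.9, 11.5]), 1.8) 0.08637119546437495
grip 40 (array([0.58893011, 0.19121358]), np.float64(1.5915691527311822)) (array([588.9, 191.2]), array([34.9, 11.5]), 1.4) 0.08606476340626486
rack (array([611.5, 230.5]), array([316.5, 107.7]), 88.7)
tray 2569 (array([0.42706632, 0.22360084]), np.float64(91.0081613481157)) (array([427.1, 223.7]), array([112.6, 339.5]), 0.5)
```

```bash
cat > p.py <<'E'
from h import *
from scipy.spatial.transform import Rotation as Ro
def down(yaw_y,tilt=0):
    """tool pointing down, y axis at world yaw_y deg; tilt: rotate about world horizontal tool y axis"""
    a=np.radians(yaw_y); y=np.array([np.cos(a),np.sin(a),0]); z=np.array([0,0,-1.]); x=np.cross(y,z)
    R=np.c_[x,y,z]; return Ro.from_rotvec(y*np.radians(tilt)).as_matrix()@R
def delta(p0,R0,p1,R1):
    return (R0.T@(np.array(p1)-p0)*100).round(2), np.degrees(Ro.from_matrix(R0.T@R1).as_rotvec()).round(1)
def plan(wps):
    s=read_state(); p,R=s["tool_pos"],s["eef_rot"]
    for q,Q in wps:
        d,w=delta(p,R,q,Q); print(d.tolist(),w.tolist(), "len",np.linalg.norm(d).round(1)); p,R=np.array(q),Q
E
python3 - <<'E'
from p import *
y=74.8; s=-34.36
plan([((.27,.41,.25),down(y+s)),((.40,.28,.25),down(y+2*s)),((.43,.10,.25),down(y+3*s)),((.43,-.09,.25),down(y+4*s)),((.404,-.2825,.20),down(-97))])
E
```

```text
[-15.28, -5.83, -1.9] [-0.0, 0.0, 34.3] len 16.5
[-18.33, 1.46, 0.0] [0.0, 0.0, 34.4] len 18.4
[-18.22, 1.08, 0.0] [0.0, 0.0, 34.4] len 18.3
[-16.73, 9.0, 0.0] [0.0, 0.0, 34.4] len 19.0
[-11.16, 15.9, 5.0] [0.0, 0.0, 34.4] len 20.1
```

move_arm(increments=[[[-3.1,-1.2,-0.4],[0,0,6.9],0.7],[[-6.1,-2.3,-0.8],[0,0,13.7],0.7],[[-9.2,-3.5,-1.2],[0,0,20.6],0.7],[[-12.2,-4.6,-1.6],[0,0,27.5],0.7],[[-15.3,-5.8,-1.9],[0,0,34.3],0.7]])

```text
clock: 0.62
tool_pos: [0.2713, 0.4094, 0.2505]
eef_rot: [[-0.645, 0.764, 0.0], [0.764, 0.645, 0.0], [0.0, 0.0, -1.0]]
force: [0.9, 1.0, 1.2]
opening: 0.0596
gripper_force: 0.0
```

move_arm(increments=[[[-3.7,0.3,0],[0,0,6.9],0.7],[[-7.3,0.6,0],[0,0,13.8],0.7],[[-11,0.9,0],[0,0,20.6],0.7],[[-14.7,1.2,0],[0,0,27.5],0.7],[[-18.3,1.5,0],[0,0,34.4],0.7]])

```text
clock: 1.03
tool_pos: [0.4015, 0.2794, 0.2503]
eef_rot: [[-0.1, 0.995, -0.0], [0.995, 0.1, -0.0], [0.0, -0.0, -1.0]]
force: [-0.6, 1.6, 1.2]
opening: 0.06
gripper_force: 0.0
```

move_arm(increments=[[[-3.6,0.2,0],[0,0,6.9],0.7],[[-7.3,0.4,0],[0,0,13.8],0.7],[[-10.9,0.6,0],[0,0,20.6],0.7],[[-14.6,0.9,0],[0,0,27.5],0.7],[[-18.2,1.1,0],[0,0,34.4],0.7]])

```text
clock: 1.45
tool_pos: [0.4306, 0.0994, 0.2503]
eef_rot: [[0.48, 0.877, 0.0], [0.877, -0.48, -0.0], [-0.0, 0.0, -1.0]]
force: [1.0, -0.2, 0.8]
opening: 0.0598
gripper_force: 0.0
```

move_arm(increments=[[[-3.3,1.8,0],[0,0,6.9],0.7],[[-6.7,3.6,0],[0,0,13.8],0.7],[[-10,5.4,0],[0,0,20.6],0.7],[[-13.4,7.2,0],[0,0,27.5],0.7],[[-16.7,9,0],[0,0,34.4],0.7]])

```text
clock: 1.87
tool_pos: [0.4302, -0.0905, 0.2504]
eef_rot: [[0.892, 0.453, 0.0], [0.453, -0.892, -0.0], [0.0, 0.0, -1.0]]
force: [1.2, 0.7, 0.6]
opening: 0.0598
gripper_force: 0.0
```

move_arm(increments=[[[-2.2,3.2,1],[0,0,6.9],0.7],[[-4.5,6.4,2],[0,0,13.8],0.7],[[-6.7,9.5,3],[0,0,20.6],0.7],[[-8.9,12.7,4],[0,0,27.5],0.7],[[-11.2,15.9,5],[0,0,34.4],0.7]])

```text
clock: 2.28
tool_pos: [0.4033, -0.283, 0.1998]
eef_rot: [[0.991, -0.13, 0.0], [-0.13, -0.991, 0.0], [0.0, -0.0, -1.0]]
force: [0.8, 0.3, 0.5]
opening: 0.0596
gripper_force: 0.0
```

Run:
```python
from m import *
from p import *
s=read_state();print(s["clock"],s["tool_pos"],s["joint_pos"].round(2),s["force"])
plan([((.404,-.2825,.20),down(-97)),((.404,-.2825,.077),down(-97))])
d=cam("side"); print(proj(d,[.404,-.2825,.1])); 
d=cam("top");W=world(d);g=d["pixels"].max(2)
for zc in (.055,.02):
  m=(W[...,0]>.55)&(W[...,0]<.64)&(W[...,1]>.06)&(W[...,1]<.4)&(W[...,2]>.06)&(g<90)
m&=(W[...,0]<.612)
print(np.sort(W[m][:,1]).round(3)[::4])
a=cv2.resize(d["pixels"][190:230,225:320],(760,320),interpolation=cv2.INTER_NEAREST)
d=cam("side");b=cv2.resize(d["pixels"][205:280,250:350],(760,570),interpolation=cv2.INTER_CUBIC)
cv2.imwrite("pics/s2.png",b)
```

```text
2.2833 [ 0.40327979 -0.28303881  0.19979856] [-0.85  0.27  1.64  0.    1.23  0.85] [0.84839358 0.30356032 0.48303419]
[0.06, -0.06, -0.02] [-0.0, -0.0, -0.5] len 0.1
[0.0, 0.0, 12.3] [0.0, 0.0, 0.0] len 12.3
[[415.94134489 183.96759714]]
[0.189 0.19  0.19  0.193 0.193 0.197 0.197 0.198 0.2   0.201 0.258 0.259
 0.261 0.262 0.262 0.265 0.266 0.269 0.27  0.334 0.334 0.335 0.336 0.338
 0.339 0.341 0.342 0.343 0.346 0.347]
```

View pics/s2.png

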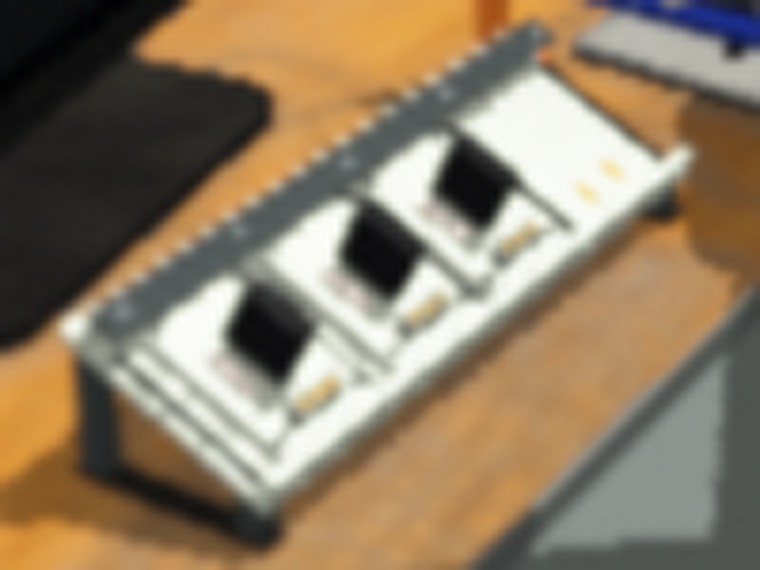

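The side crop confirms three silver modules with black grips in the left three places, and the right place empty. Depth puts the grips at y ≈ 0.195, 0.266 and 0.341. Now the handle.

move_arm(increments=[[[0,0,3],[0,0,0],0.7],[[0,0,6],[0,0,0],0.7],[[0,0,9],[0,0,0],0.7],[[0,0,11],[0,0,0],0.7],[[0,0,12.2],[0,0,0],0.7]])

```text
clock: 2.85
tool_pos: [0.4036, -0.2793, 0.0764]
eef_rot: [[0.993, -0.122, -0.002], [-0.122, -0.993, 0.002], [-0.002, -0.002, -1.0]]
force: [-0.2, -0.1, 0.2]
opening: 0.0598
gripper_force: 0.0
```

move_arm(increments=[[[0,0,0],[0,0,0],0],[[0,0,0],[0,0,0],0],[[0,0,0],[0,0,0],0],[[0,0,0],[0,0,0],0],[[0,0,0],[0,0,0],0]], grip_force=50)

```text
clock: 3.27
tool_pos: [0.4041, -0.2876, 0.0804]
eef_rot: [[0.992, -0.122, 0.002], [-0.122, -0.992, -0.015], [0.004, 0.014, -1.0]]
force: [-10.3, -34.0, -11.4]
opening: 0.0128
gripper_force: 54.4
```

move_arm(increments=[[[0,0.25,0],[0,0,0],0],[[0,0.5,0],[0,0,0],0],[[0,0.5,0],[0,0,0],0],[[0,0.5,0],[0,0,0],0],[[0,0.5,0],[0,0,0],0]])

```text
clock: 3.68
tool_pos: [0.404, -0.288, 0.0803]
eef_rot: [[0.992, -0.124, 0.002], [-0.124, -0.992, -0.005], [0.003, 0.005, -1.0]]
force: [-4.2, -8.5, 3.0]
opening: 0.0126
gripper_force: 56.5
```

move_arm(increments=[[[0,0.1,0],[0,0,-6],0],[[0,0.1,0],[0,0,-12],0],[[0,0.1,0],[0,0,-18],0],[[0,0.1,0],[0,0,-24],0],[[0,0.1,0],[0,0,-30],0]])

```text
clock: 4.1
tool_pos: [0.4036, -0.2865, 0.0802]
eef_rot: [[0.919, 0.394, 0.001], [0.394, -0.919, 0.0], [0.001, -0.0, -1.0]]
force: [-3.3, 6.3, 14.5]
opening: 0.0125
gripper_force: 57.9
```

move_arm(increments=[[[0,0,0],[0,0,-7],0],[[0,0,0],[0,0,-14],0],[[0,0,0],[0,0,-21],0],[[0,0,0],[0,0,-27],0],[[0,0,0],[0,0,-33],0]])

```text
clock: 4.52
tool_pos: [0.4027, -0.2855, 0.0802]
eef_rot: [[0.558, 0.83, -0.001], [0.83, -0.558, 0.003], [0.002, -0.003, -1.0]]
force: [-12.1, 10.2, 20.1]
opening: 0.0128
gripper_force: 93.7
```

move_arm(increments=[[[0,0,0],[0,0,0],0],[[0,0,0],[0,0,0],0],[[0,0,0],[0,0,0],0],[[0,0,0],[0,0,0],0],[[0,0,0],[0,0,0],0]])

```text
clock: 4.93
tool_pos: [0.4026, -0.2855, 0.0802]
eef_rot: [[0.565, 0.825, -0.001], [0.825, -0.565, 0.004], [0.002, -0.003, -1.0]]
force: [-10.0, 11.3, 18.3]
opening: 0.0132
gripper_force: 88.2
```

Run:
```python
from p import *
s=read_state();print(s["moment"],s["force"],np.degrees(np.arctan2(s["eef_rot"][1,0],s["eef_rot"][0,0])),s["joint_pos"].round(2))
```

```text
[ 1.73906713  1.80568146 -2.20172081] [-9.95954057 11.25958143 18.26735483] 55.622163887998845 [-0.86  0.43  1.77  0.    0.95 -0.26]
```

move_arm(increments=[[[0,0,0],[0,0,0],0.7],[[0,0,0],[0,0,0],0.7],[[0,0,0],[0,0,0],0.7],[[0,0,0],[0,0,0],0.7],[[0,0,0],[0,0,0],0.7]])

```text
clock: 5.35
tool_pos: [0.4034, -0.2873, 0.0785]
eef_rot: [[0.561, 0.828, 0.0], [0.828, -0.561, -0.0], [-0.0, 0.001, -1.0]]
force: [-0.2, 0.1, -0.2]
opening: 0.0598
gripper_force: 0.0
```

move_arm(increments=[[[0,0,-3],[0,0,0],0.7],[[0,0,-6],[0,0,0],0.7],[[0,0,-10],[0,0,0],0.7],[[0,0,-14],[0,0,0],0.7],[[0,0,-17],[0,0,0],0.7]])

```text
clock: 5.77
tool_pos: [0.4034, -0.2873, 0.2517]
eef_rot: [[0.561, 0.828, 0.002], [0.828, -0.561, -0.002], [-0.001, 0.003, -1.0]]
force: [1.2, -0.7, 0.2]
opening: 0.0595
gripper_force: 0.0
```

```bash
cat >> p.py <<'E'
BED=dict(o=np.array([.6115,.2305,.046]),yaw=-1.5)
def bed(x,y,z,swing=0):
    """tool pose for grip at bed x,y,z (mm); swing deg: low edge raised about the plate's high edge (x=40,z=0)"""
    a=np.radians(BED["yaw"]); ex=np.array([np.cos(a),np.sin(a),0]); ey=np.array([-np.sin(a),np.cos(a),0]); 
    Rb=np.c_[ex,ey,[0,0,1]]@Ro.from_euler('y',-25,degrees=True).as_matrix()
    S=Ro.from_euler('y',swing,degrees=True).as_matrix()
    piv=np.array([40,0,0]); v=S@(np.array([x,0,z])-piv)+piv+[0,y,0]
    R=Rb@S@np.diag([1,-1,-1]); return BED["o"]+Rb@(v/1000),R
E
python3 - <<'E'
from m import *
from p import *
d=cam("top");W=world(d)
s=read_state();print(s["tool_pos"])
g=d["pixels"].max(2);m=(g<70)&(abs(W[...,0]-.405)<.05)&(abs(W[...,1]+.29)<.05)&(abs(W[...,2]-.1)<.015)
v,u=np.nonzero(m);P=onplane(d,np.c_[u,v],.103);print("handle",len(u),pca(P[:,:2]),rect(P))
# rack: bed plane points to check slope/height and yaw
m=(W[...,1]>.09)&(W[...,1]<.14)&(W[...,0]>.575)&(W[...,0]<.64)&(W[...,2]>.02)&(W[...,2]<.075)
P=W[m];A=np.c_[P[:,0]-.6115,P[:,1]-.1165,np.ones(len(P))];k=np.linalg.lstsq(A,P[:,2],rcond=None)[0];print("bed slope,..,h",k.round(3),len(P))
# front lip edge yaw: lowest x with z>.015 by column
m=(W[...,1]>.08)&(W[...,1]<.38)&(W[...,0]>.54)&(W[...,0]<.70)&(W[...,2]>.018)
ys=np.arange(.085,.375,.01);lo=[];hi=[]
for y in ys:
    q=W[m&(abs(W[...,1]-y)<.005)]; lo.append(q[:,0].min());hi.append(q[:,0].max())
for n,e in(("lo",lo),("hi",hi)):
    k=np.polyfit(ys-.2305,e,1);print(n,"yaw",-np.degrees(k[0]),"x at mid",k[1])
p,R=bed(-2,36.5,90);print(p,R.round(2).tolist())
E
```

```text
[ 0.40467766 -0.28867188  0.25668091]
handle 31 (array([ 0.41285402, -0.26697015]), np.float64(55.4091571972696)) (array([ 413.8, -266.2]), array([31.8, 15.8]), 51.4)
bed slope,..,h [0.48 0.01 0.05] 198
lo yaw -1.7140782671420967 x at mid 0.5594744690775504
hi yaw -1.4168086648517881 x at mid 0.662590900387505
[0.57262085 0.2680306  0.12672246] [[0.91, -0.03, 0.42], [-0.02, -1.0, -0.01], [0.42, 0.0, -0.91]]
```

Run:
```python
from p import *
p,R=bed(-2,113,110);p2,R2=bed(-2,113,12)
print(p,p2)
plan([((.41,-.10,.25),down(-62)),((.42,.09,.25),down(-91.5)),((.45,.24,.23),down(-91.5)),(p,R),(p2,R2)])
```

```text
[0.56617392 0.34472564 0.14484862] [0.60757632 0.34364148 0.05603046]
[15.92, -10.15, 0.51] [0.7, 0.0, 27.9] len 18.9
[9.8, -16.31, 0.0] [0.0, 0.0, 29.5] len 19.0
[2.61, -15.07, 2.0] [0.0, 0.0, 0.0] len 15.4
[11.34, -10.77, 8.52] [-0.0, 25.0, 0.0] len 17.8
[-0.0, -0.0, 9.8] [0.0, 0.0, 0.0] len 9.8
```

move_arm(increments=[[[3.2,-2,0],[0.1,0,5.6],0.7],[[6.4,-4,0],[0.3,0,11.2],0.7],[[9.6,-6.1,0],[0.4,0,16.7],0.7],[[12.8,-8.1,0],[0.6,0,22.3],0.7],[[15.9,-10.2,0],[0.7,0,27.9],0.7]])

```text
clock: 6.23
tool_pos: [0.4077, -0.0967, 0.2481]
eef_rot: [[0.886, 0.464, -0.008], [0.464, -0.886, 0.009], [-0.003, -0.012, -1.0]]
force: [0.7, 0.1, 0.8]
opening: 0.0598
gripper_force: 0.0
```

move_arm(increments=[[[2,-3.3,0],[0,0,5.9],0.7],[[3.9,-6.5,0],[0,0,11.8],0.7],[[5.9,-9.8,0],[0,0,17.7],0.7],[[7.8,-13,0],[0,0,23.6],0.7],[[9.8,-16.3,0],[0,0,29.5],0.7]])

```text
clock: 6.65
tool_pos: [0.4175, 0.0809, 0.2498]
eef_rot: [[1.0, -0.009, -0.008], [-0.009, -1.0, 0.009], [-0.008, -0.009, -1.0]]
force: [0.8, -0.5, -0.0]
opening: 0.0596
gripper_force: 0.0
```

move_arm(increments=[[[0.5,-3,0.4],[0,0,0],0.7],[[1,-6,0.8],[0,0,0],0.7],[[1.6,-9,1.2],[0,0,0],0.7],[[2.1,-12,1.6],[0,0,0],0.7],[[2.6,-15,2],[0,0,0],0.7]])

```text
clock: 7.07
tool_pos: [0.4443, 0.2308, 0.2305]
eef_rot: [[1.0, -0.004, -0.008], [-0.004, -1.0, 0.009], [-0.008, -0.009, -1.0]]
force: [0.4, -1.4, -0.6]
opening: 0.0602
gripper_force: 0.0
```

move_arm(increments=[[[2.3,-2.2,1.7],[0,5,0],0.7],[[4.5,-4.3,3.4],[0,10,0],0.7],[[6.8,-6.5,5.1],[0,15,0],0.7],[[9,-8.6,6.8],[0,20,0],0.7],[[11.3,-10.8,8.5],[0,25,0],0.7]])

```text
clock: 7.48
tool_pos: [0.5578, 0.3389, 0.1454]
eef_rot: [[0.908, -0.003, 0.419], [-0.007, -1.0, 0.008], [0.419, -0.01, -0.908]]
force: [1.3, -1.1, 0.4]
opening: 0.06
gripper_force: 0.0
```

Run:
```python
from p import *
p2,R2=bed(-2,113,12)
plan([bed(-2,113,60),bed(-2,113,12)]);s=read_state();print(s["joint_pos"].round(2))
```

```text
[0.75, -0.49, 5.4] [-1.1, 0.2, 0.9] len 5.5
[0.0, -0.0, 4.8] [0.0, 0.0, 0.0] len 4.8
[ 0.43  0.5   1.52 -0.26  0.73  2.17]
```

move_arm(increments=[[[0.4,-0.2,1.5],[-0.5,0.1,0.4],0.7],[[0.75,-0.5,3],[-1.1,0.2,0.9],0.7],[[0.75,-0.5,4.2],[-1.1,0.2,0.9],0.7],[[0.75,-0.5,5.4],[-1.1,0.2,0.9],0.7],[[0.75,-0.5,5.4],[-1.1,0.2,0.9],0.7]])

```text
clock: 7.9
tool_pos: [0.586, 0.3418, 0.0973]
eef_rot: [[0.909, -0.027, 0.415], [-0.023, -1.0, -0.014], [0.415, 0.003, -0.91]]
force: [-1.5, -0.1, -0.4]
opening: 0.0598
gripper_force: 0.0
```

move_arm(increments=[[[0,0,1.5],[0,0,0],0.7],[[0,0,3],[0,0,0],0.7],[[0,0,4],[0,0,0],0.7],[[0,0,4.6],[0,0,0],0.7],[[0,0,4.6],[0,0,0],0.7]])

```text
clock: 8.32
tool_pos: [0.6055, 0.3416, 0.0574]
eef_rot: [[0.908, -0.027, 0.417], [-0.024, -1.0, -0.014], [0.417, 0.003, -0.909]]
force: [-0.7, 0.0, -0.8]
opening: 0.0597
gripper_force: 0.0
```

Run:
```python
from p import *
plan([bed(-2,113,12)]);s=read_state();print(s["force"])
import cv2
d=cam("side");cv2.imwrite("pics/g1.png",cv2.resize(d["pixels"][190:290,220:350],(780,600),interpolation=cv2.INTER_CUBIC))
```

```text
[0.12, -0.21, 0.21] [0.2, 0.3, 0.0] len 0.3
[-0.7139458   0.02456517 -0.76441511]
```

View pics/g1.png

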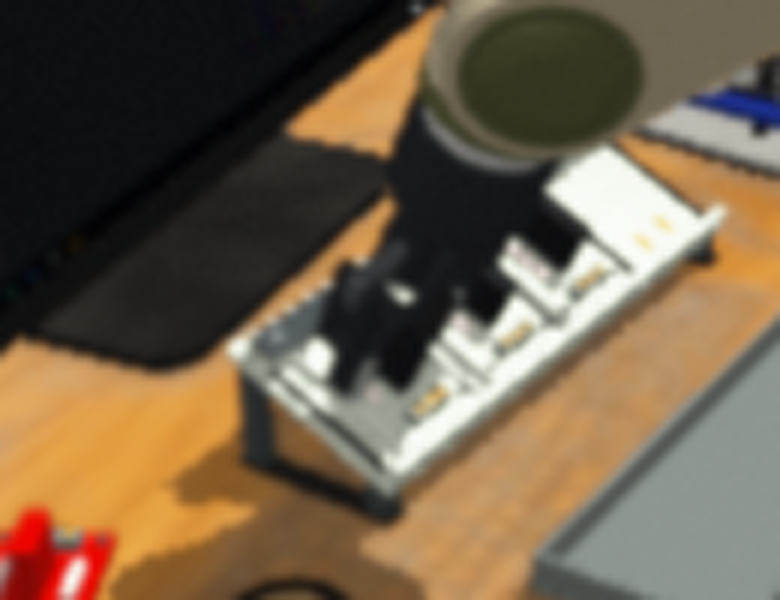

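The fingers straddle the leftmost grip, with the grip at (400,365) and the left finger at (345,370). Closing.

move_arm(increments=[[[0,0,0],[0,0,0],0],[[0,0,0],[0,0,0],0],[[0,0,0],[0,0,0],0],[[0,0,0],[0,0,0],0],[[0,0,0],[0,0,0],0]], grip_force=60)

```text
clock: 8.78
tool_pos: [0.6057, 0.3423, 0.0591]
eef_rot: [[0.908, -0.027, 0.419], [-0.023, -1.0, -0.013], [0.419, 0.002, -0.908]]
force: [-2.8, -1.1, 5.2]
opening: 0.0128
gripper_force: 59.4
```

Run:
```python
from p import *
s=read_state();print(s["opening"],s["force"],s["tool_pos"],s["gripper_force"])
# bed coords of tcp
p,R=bed(0,0,0);Rb=R@np.diag([1,-1,-1]);b=Rb.T@(s["tool_pos"]-BED["o"])*1000;print(b.round(1))
x,y,z=b
P=lambda sw,dx=0,up=0:(bed(x,y,z,sw)[0]+Rb@[dx/1000,0,0]+[0,0,up/1000],bed(x,y,z,sw)[1])
plan([(s["tool_pos"],s["eef_rot"]),P(0),P(15),P(15,-35),P(15,-60,80)])
```

```text
0.012820887943849023 [-2.83795201 -1.14505822  5.17225616] [0.60570437 0.34226859 0.05906712] 59.44976806640625
[ -2.4 111.6  15.5]
[0.0, 0.0, 0.0] [0.0, 0.0, 0.0] len 0.0
[0.0, 0.0, 0.0] [0.1, 0.2, 0.0] len 0.0
[0.55, -0.0, -1.04] [-0.0, -15.0, 0.0] len 1.2
[-3.38, -0.0, 0.91] [0.0, 0.0, 0.0] len 3.5
[-1.03, 0.0, -7.23] [0.0, 0.0, 0.0] len 7.3
```

move_arm(increments=[[[0.1,0,-0.2],[0,-3,0],0],[[0.2,0,-0.42],[0,-6,0],0],[[0.33,0,-0.62],[0,-9,0],0],[[0.44,0,-0.83],[0,-12,0],0],[[0.55,0,-1.05],[0,-15,0],0]])

```text
clock: 9.2
tool_pos: [0.606, 0.3423, 0.0704]
eef_rot: [[0.986, -0.026, 0.166], [-0.026, -1.0, -0.006], [0.166, 0.002, -0.986]]
force: [0.3, 0.5, -0.4]
opening: 0.013
gripper_force: 58.6
```

move_arm(increments=[[[-0.4,0,0.1],[0,0,0],0],[[-1,0,0.25],[0,0,0],0],[[-1.8,0,0.45],[0,0,0],0],[[-2.6,0,0.65],[0,0,0],0],[[-3.4,0,0.8],[0,0,0],0]])

```text
clock: 9.62
tool_pos: [0.5723, 0.343, 0.0554]
eef_rot: [[0.985, -0.026, 0.168], [-0.025, -1.0, -0.007], [0.169, 0.003, -0.986]]
force: [-0.1, -0.1, -0.8]
opening: 0.0128
gripper_force: 58.7
```

move_arm(increments=[[[-0.2,0,-1],[0,0,0],0],[[-0.4,0,-2.5],[0,0,0],0],[[-0.6,0,-4],[0,0,0],0],[[-0.8,0,-5.5],[0,0,0],0],[[-1,0,-7.2],[0,0,0],0]])

```text
clock: 10.03
tool_pos: [0.5516, 0.3437, 0.1273]
eef_rot: [[0.985, -0.027, 0.17], [-0.026, -1.0, -0.006], [0.17, 0.002, -0.986]]
force: [-0.3, -0.4, -0.3]
opening: 0.0127
gripper_force: 58.6
```

Run:
```python
from m import *
from p import *
s=read_state();print(s["opening"],s["force"],s["tool_pos"])
d=cam("top");W=world(d);m=tray(d,W);m=cv2.morphologyEx(m.astype(np.uint8),cv2.MORPH_OPEN,np.ones((3,3)))
v,u=np.nonzero(m);P=onplane(d,np.c_[u,v],.022);print("tray",len(u),pca(P[:,:2]),rect(P))
d=cam("side");cv2.imwrite("pics/g2.png",cv2.resize(d["pixels"][170:300,220:400],(780,563),interpolation=cv2.INTER_CUBIC))
```

```text
0.01266574712201725 [-0.2931251  -0.36067862 -0.3102415 ] [0.55158133 0.34369827 0.12731228]
tray 1969 (array([0.42772591, 0.18530183]), np.float64(91.41483291479891)) (array([427.4, 188.8]), array([112.6, 269.8]), 0.5)
```

View pics/g2.png

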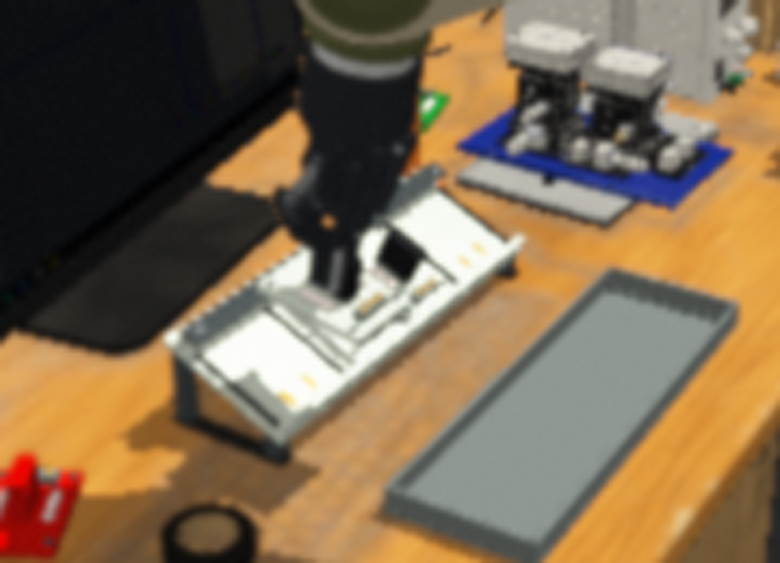

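The leftmost module is clear and held between the fingers, and the tray hasn't moved. I'll place it at the left end of the tray.

Run:
```python
from p import *
q=np.array([.4265,.324,.10]);plan([(q,down(-89.3)),(q-[0,0,.05],down(-89.3))])
```

```text
[-12.89, 2.38, 0.73] [0.2, -10.1, -2.2] len 13.1
[0.0, 0.0, 5.0] [0.0, 0.0, 0.0] len 5.0
```

move_arm(increments=[[[-2.6,0.5,0.1],[0,-2,-0.4],0],[[-5.2,1,0.3],[0.1,-4,-0.9],0],[[-7.7,1.4,0.4],[0.1,-6,-1.3],0],[[-10.3,1.9,0.6],[0.2,-8,-1.8],0],[[-12.9,2.4,0.7],[0.2,-10.1,-2.2],0]])

```text
clock: 10.55
tool_pos: [0.4242, 0.3226, 0.0964]
eef_rot: [[1.0, 0.012, -0.008], [0.012, -1.0, -0.002], [-0.008, 0.002, -1.0]]
force: [-0.5, 0.6, 0.0]
opening: 0.0129
gripper_force: 58.6
```

move_arm(increments=[[[0,0,1.5],[0,0,0],0],[[0,0,3],[0,0,0],0],[[0,0,4.5],[0,0,0],0],[[0,0,5],[0,0,0],0],[[0,0,5],[0,0,0],0]])

```text
clock: 10.97
tool_pos: [0.4246, 0.3225, 0.0459]
eef_rot: [[1.0, 0.012, -0.009], [0.012, -1.0, -0.003], [-0.009, 0.003, -1.0]]
force: [-0.3, -0.3, -1.5]
opening: 0.0127
gripper_force: 58.7
```

Run:
```python
from m import *
from p import *
s=read_state();print(s["opening"],s["force"],s["tool_pos"])
d=cam("top");W=world(d);m=tray(d,W)&(W[...,1]<.25)
v,u=np.nonzero(m);P=onplane(d,np.c_[u,v],.022);print("tray",rect(P))
q=np.array([.4265,.324,.021]);plan([(q,down(-89.3))])
```

```text
0.012723331067135966 [-0.29501363 -0.25666107 -1.483533  ] [0.42455973 0.32254107 0.04589423]
tray (array([427.8, 151.2]), array([112.6, 194.6]), 0.5)
[0.16, -0.12, 2.59] [0.1, 0.4, -0.0] len 2.6
```

move_arm(increments=[[[0.1,-0.1,0.8],[0,0.2,0],0],[[0.15,-0.1,1.5],[0,0.4,0],0],[[0.15,-0.1,2.2],[0,0.4,0],0],[[0.15,-0.1,2.5],[0,0.4,0],0],[[0.15,-0.1,2.5],[0,0.4,0],0]])

```text
clock: 11.43
tool_pos: [0.4261, 0.3237, 0.0212]
eef_rot: [[1.0, 0.012, -0.001], [0.012, -1.0, -0.002], [-0.001, 0.002, -1.0]]
force: [-0.6, -0.5, -1.1]
opening: 0.0131
gripper_force: 58.7
```

move_arm(increments=[[[0,0,0.1],[0,0,0],0],[[0,0,0.1],[0,0,0],0.5],[[0,0,0.1],[0,0,0],0.5],[[0,0,0.1],[0,0,0],0.5],[[0,0,0.1],[0,0,0],0.5]])

```text
clock: 11.85
tool_pos: [0.4267, 0.324, 0.0214]
eef_rot: [[1.0, 0.012, 0.001], [0.012, -1.0, -0.001], [0.001, 0.001, -1.0]]
force: [-0.1, 0.1, 0.1]
opening: 0.0429
gripper_force: 0.0
```

move_arm(increments=[[[0,0,-1.5],[0,0,0],0.5],[[0,0,-4],[0,0,0],0.6],[[0,0,-7],[0,0,0],0.7],[[0,0,-10],[0,0,0],0.7],[[0,0,-13],[0,0,0],0.7]])

```text
clock: 12.27
tool_pos: [0.4262, 0.324, 0.1527]
eef_rot: [[1.0, 0.012, 0.001], [0.012, -1.0, -0.002], [0.001, 0.002, -1.0]]
force: [-0.7, 0.4, -0.0]
opening: 0.0597
gripper_force: 0.0
```

Run:
```python
from p import *
plan([bed(-2,36,110),bed(-2,36,60),bed(-2,36,13)])
```

```text
[13.72, 5.79, 0.8] [-0.4, 25.0, 2.2] len 14.9
[0.0, 0.0, 5.0] [0.0, 0.0, 0.0] len 5.0
[0.0, -0.0, 4.7] [0.0, 0.0, 0.0] len 4.7
```

move_arm(increments=[[[2.7,1.2,0.2],[-0.1,5,0.4],0.7],[[5.5,2.3,0.3],[-0.2,10,0.9],0.7],[[8.2,3.5,0.5],[-0.2,15,1.3],0.7],[[11,4.6,0.6],[-0.3,20,1.8],0.7],[[13.7,5.8,0.8],[-0.4,25,2.2],0.7]])

```text
clock: 12.68
tool_pos: [0.5656, 0.2674, 0.1442]
eef_rot: [[0.903, -0.027, 0.428], [-0.024, -1.0, -0.011], [0.428, -0.001, -0.904]]
force: [0.6, -0.1, 1.3]
opening: 0.0597
gripper_force: 0.0
```

move_arm(increments=[[[0,0,1.5],[0,0,0],0.7],[[0,0,3],[0,0,0],0.7],[[0,0,4.5],[0,0,0],0.7],[[0,0,5],[0,0,0],0.7],[[0,0,5],[0,0,0],0.7]])

```text
clock: 13.1
tool_pos: [0.585, 0.2668, 0.0968]
eef_rot: [[0.907, -0.027, 0.421], [-0.024, -1.0, -0.012], [0.421, 0.001, -0.907]]
force: [-0.1, 0.6, 0.4]
opening: 0.0595
gripper_force: 0.0
```

Run:
```python
from m import *
from p import *
plan([bed(-2,36,14)])
d=cam("side");cv2.imwrite("pics/g3.png",cv2.resize(d["pixels"][170:300,220:400],(780,563),interpolation=cv2.INTER_CUBIC))
d=cam("top");W=world(d)
m=(W[...,0]>.37)&(W[...,0]<.485)&(W[...,1]>.25)&(W[...,1]<.41)&(W[...,2]>.03)&(d["pixels"].max(2)<90)
print(W[m].mean(0),W[m].max(0))
```

```text
[0.14, -0.04, 4.36] [0.1, 0.1, -0.0] len 4.4
[0.42559919 0.28219325 0.36310983] [0.45394175 0.30658381 0.44265066]
```

View pics/g3.png

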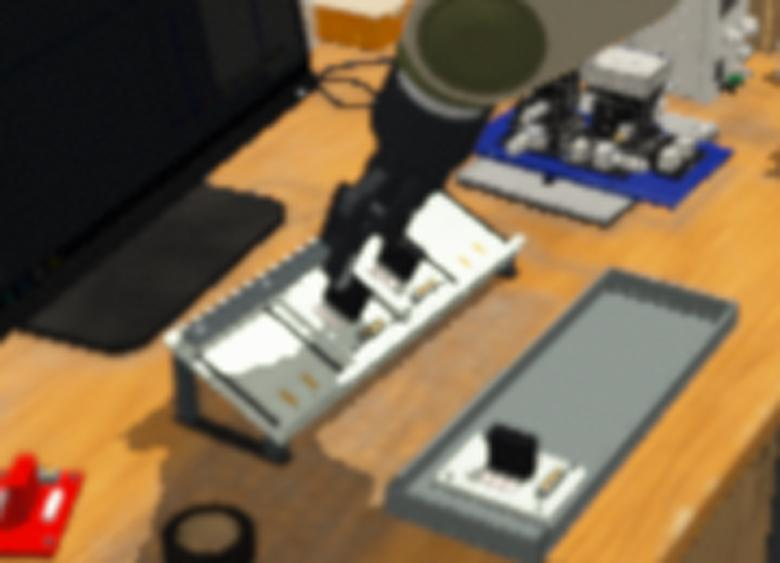

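Module 1 lies flat in the tray's left end at (510,465). The gripper is over the second grip at (350,300).

move_arm(increments=[[[0.1,0,1.5],[0,0,0],0.7],[[0.1,0,3],[0,0,0],0.7],[[0.1,0,4],[0,0,0],0.7],[[0.1,0,4.3],[0,0,0],0.7],[[0.1,0,4.3],[0,0,0],0.7]])

```text
clock: 13.62
tool_pos: [0.6043, 0.2666, 0.0593]
eef_rot: [[0.906, -0.027, 0.423], [-0.024, -1.0, -0.012], [0.423, 0.0, -0.906]]
force: [0.0, 1.3, 0.6]
opening: 0.0596
gripper_force: 0.0
```

move_arm(increments=[[[0,0,0],[0,0,0],0],[[0,0,0],[0,0,0],0],[[0,0,0],[0,0,0],0],[[0,0,0],[0,0,0],0],[[0,0,0],[0,0,0],0]], grip_force=60)

```text
clock: 14.03
tool_pos: [0.6045, 0.2667, 0.0603]
eef_rot: [[0.905, -0.027, 0.424], [-0.024, -1.0, -0.011], [0.424, -0.0, -0.906]]
force: [-3.2, -1.2, 5.6]
opening: 0.0125
gripper_force: 59.4
```

```bash
cat >> p.py <<'E'
def extract():
    s=read_state();print(s["opening"],s["force"],s["tool_pos"])
    p,R=bed(0,0,0);Rb=R@np.diag([1,-1,-1]);b=Rb.T@(s["tool_pos"]-BED["o"])*1000;print("bed",b.round(1))
    x,y,z=b
    P=lambda sw,dx=0,up=0:(bed(x,y,z,sw)[0]+Rb@[dx/1000,0,0]+[0,0,up/1000],bed(x,y,z,sw)[1])
    plan([P(0),P(15),P(15,-35),P(15,-60,80)])
E
python3 -c "
from p import *
extract()"
```

```text
0.012473517006618228 [-3.21413205 -1.22741247  5.59289059] [0.60448327 0.26673532 0.06029991]
bed [-1.2 36.  16.3]
[0.0, 0.0, 0.0] [0.0, -0.1, -0.0] len 0.0
[0.56, 0.0, -1.01] [-0.0, -15.0, 0.0] len 1.2
[-3.38, -0.0, 0.91] [0.0, 0.0, 0.0] len 3.5
[-1.03, 0.0, -7.23] [0.0, 0.0, 0.0] len 7.3
```

move_arm(increments=[[[0.1,0,-0.2],[0,-3,0],0],[[0.2,0,-0.42],[0,-6,0],0],[[0.33,0,-0.62],[0,-9,0],0],[[0.44,0,-0.83],[0,-12,0],0],[[0.55,0,-1.05],[0,-15,0],0]])

```text
clock: 14.45
tool_pos: [0.6047, 0.2667, 0.0714]
eef_rot: [[0.985, -0.027, 0.171], [-0.026, -1.0, -0.004], [0.171, -0.0, -0.985]]
force: [-1.1, 0.1, -2.3]
opening: 0.0128
gripper_force: 58.7
```

move_arm(increments=[[[-0.4,0,0.1],[0,0,0],0],[[-1,0,0.25],[0,0,0],0],[[-1.8,0,0.45],[0,0,0],0],[[-2.6,0,0.65],[0,0,0],0],[[-3.4,0,0.8],[0,0,0],0]])

```text
clock: 14.87
tool_pos: [0.5711, 0.2675, 0.0564]
eef_rot: [[0.984, -0.027, 0.174], [-0.026, -1.0, -0.005], [0.174, 0.001, -0.985]]
force: [0.1, 0.9, -2.0]
opening: 0.013
gripper_force: 58.7
```

move_arm(increments=[[[-0.2,0,-1],[0,0,0],0],[[-0.4,0,-2.5],[0,0,0],0],[[-0.6,0,-4],[0,0,0],0],[[-0.8,0,-5.5],[0,0,0],0],[[-1,0,-7.2],[0,0,0],0]])

```text
clock: 15.28
tool_pos: [0.5497, 0.2681, 0.1277]
eef_rot: [[0.984, -0.027, 0.175], [-0.026, -1.0, -0.005], [0.175, 0.0, -0.985]]
force: [-1.4, 0.4, -1.9]
opening: 0.0132
gripper_force: 58.7
```

```bash
cat >> m.py <<'E'
def trayfit():
    d=cam("top");W=world(d);m=tray(d,W)|((W[...,0]>.3)&(W[...,0]<.515)&(W[...,1]>0)&(W[...,1]<.46)&(W[...,2]>.012)&(W[...,2]<.03))
    m=cv2.morphologyEx(m.astype(np.uint8),cv2.MORPH_OPEN,np.ones((3,3)))
    v,u=np.nonzero(m);P=onplane(d,np.c_[u,v],.022);r=rect(P);print("tray",r,"y",P[:,1].min(),P[:,1].max(),"x",P[:,0].min(),P[:,0].max());return d,W
E
python3 - <<'E'
from m import *
from p import *
s=read_state();print(s["opening"],s["force"],s["tool_pos"])
trayfit()
q=np.array([.4275,.2237,.10]);plan([(q,down(-89.3)),(q-[0,0,.05],down(-89.3))])
d=cam("side");cv2.imwrite("pics/g4.png",cv2.resize(d["pixels"][170:300,220:400],(780,563),interpolation=cv2.INTER_CUBIC))
E
```

```text
0.013216489663898389 [-1.36590108  0.38729304 -1.8799089 ] [0.5497068  0.26810165 0.12765419]
tray (array([427.2, 209.3]), array([112.6, 310.9]), 0.5) y 0.053450341692620126 0.3652054466799383 x 0.3707025960967587 0.48494928612633315
[-12.54, 4.83, 0.89] [0.1, -10.3, -2.2] len 13.5
[0.0, 0.0, 5.0] [0.0, 0.0, 0.0] len 5.0
```

View pics/g4.png

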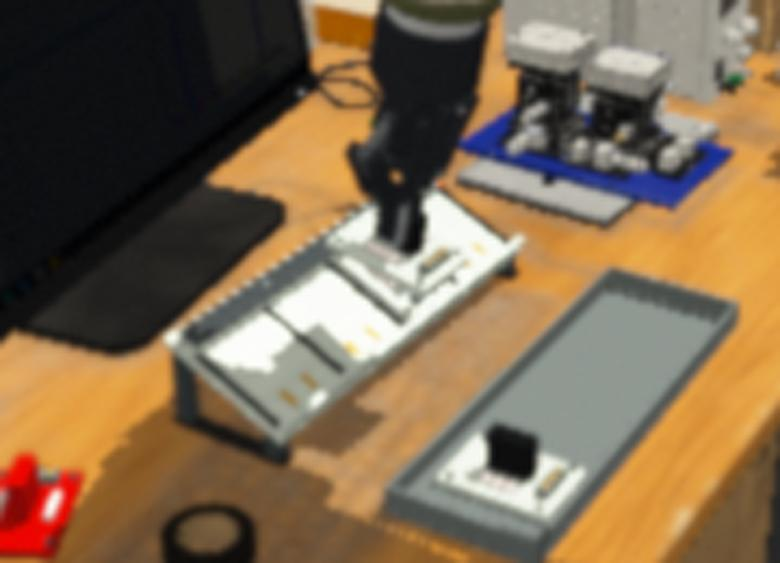

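Module 2 is held clear of the rack, and the tray with module 1 hasn't moved. Placing it in the middle.

move_arm(increments=[[[-2.5,1,0.2],[0,-2,-0.4],0],[[-5,1.9,0.4],[0,-4,-0.9],0],[[-7.5,2.9,0.5],[0.1,-6.2,-1.3],0],[[-10,3.9,0.7],[0.1,-8.2,-1.8],0],[[-12.5,4.8,0.9],[0.1,-10.3,-2.2],0]])

```text
clock: 15.8
tool_pos: [0.4262, 0.2228, 0.0952]
eef_rot: [[1.0, 0.012, -0.006], [0.012, -1.0, -0.002], [-0.006, 0.002, -1.0]]
force: [0.3, -0.3, -1.6]
opening: 0.0127
gripper_force: 58.8
```

move_arm(increments=[[[0,0,1.5],[0,0,0],0],[[0,0,3],[0,0,0],0],[[0,0,4.5],[0,0,0],0],[[0,0,4.5],[0,0,0],0],[[0,0,4.5],[0,0,0],0]])

```text
clock: 16.22
tool_pos: [0.4271, 0.2232, 0.0505]
eef_rot: [[1.0, 0.011, -0.006], [0.011, -1.0, -0.002], [-0.006, 0.002, -1.0]]
force: [-0.4, -0.4, -1.1]
opening: 0.013
gripper_force: 58.8
```

Run:
```python
from m import *
from p import *
s=read_state();print(s["opening"],s["force"],s["tool_pos"])
trayfit()
q=np.array([.4275,.2237,.0215]);plan([(q,down(-89.3))])
```

```text
0.013043989231034274 [-0.35246896 -0.36811664 -1.06985311] [0.42706711 0.22316494 0.05049652]
tray (array([427.1, 223.9]), array([112.6, 340.1]), 0.5) y 0.053450341692620126 0.3938053000315516 x 0.3691780538485822 0.48494928612633315
[0.0, -0.04, 2.97] [0.1, 0.3, -0.0] len 3.0
```

move_arm(increments=[[[0,0,0.8],[0,0.2,0],0],[[0,0,1.6],[0,0.3,0],0],[[0,0,2.4],[0,0.3,0],0],[[0,0,2.9],[0,0.3,0],0],[[0,0,2.9],[0,0.3,0],0]])

```text
clock: 16.68
tool_pos: [0.4267, 0.223, 0.0207]
eef_rot: [[1.0, 0.011, -0.002], [0.011, -1.0, -0.002], [-0.002, 0.002, -1.0]]
force: [0.3, -0.4, -0.7]
opening: 0.0127
gripper_force: 58.8
```

move_arm(increments=[[[0,0,0],[0,0,0],0],[[0,0,0],[0,0,0],0.5],[[0,0,0],[0,0,0],0.5],[[0,0,0],[0,0,0],0.5],[[0,0,0],[0,0,0],0.5]])

```text
clock: 17.1
tool_pos: [0.4275, 0.2233, 0.0223]
eef_rot: [[1.0, 0.011, 0.001], [0.011, -1.0, -0.001], [0.001, 0.001, -1.0]]
force: [-0.2, -0.1, -0.9]
opening: 0.0426
gripper_force: 0.0
```

move_arm(increments=[[[0,0,-1.5],[0,0,0],0.5],[[0,0,-4],[0,0,0],0.6],[[0,0,-7],[0,0,0],0.7],[[0,0,-10],[0,0,0],0.7],[[0,0,-13],[0,0,0],0.7]])

```text
clock: 17.52
tool_pos: [0.427, 0.2234, 0.1536]
eef_rot: [[1.0, 0.011, 0.001], [0.011, -1.0, -0.002], [0.001, 0.002, -1.0]]
force: [0.3, 0.7, -0.3]
opening: 0.0599
gripper_force: 0.0
```

Run:
```python
from p import *
plan([bed(-2,-39,110),bed(-2,-39,60),bed(-2,-39,13)])
```

```text
[13.48, 3.22, 0.89] [-0.4, 25.0, 2.1] len 13.9
[0.0, -0.0, 5.0] [0.0, 0.0, 0.0] len 5.0
[0.0, 0.0, 4.7] [0.0, 0.0, 0.0] len 4.7
```

move_arm(increments=[[[2.7,0.6,0.2],[-0.1,5,0.4],0.7],[[5.4,1.3,0.4],[-0.2,10,0.8],0.7],[[8.1,1.9,0.5],[-0.2,15,1.3],0.7],[[10.8,2.6,0.7],[-0.3,20,1.7],0.7],[[13.5,3.2,0.9],[-0.4,25,2.1],0.7]])

```text
clock: 17.93
tool_pos: [0.564, 0.1927, 0.1439]
eef_rot: [[0.903, -0.026, 0.428], [-0.023, -1.0, -0.011], [0.428, 0.0, -0.904]]
force: [1.1, -0.2, -0.1]
opening: 0.0599
gripper_force: 0.0
```

move_arm(increments=[[[0,0,1.5],[0,0,0],0.7],[[0,0,3],[0,0,0],0.7],[[0,0,4.5],[0,0,0],0.7],[[0,0,5],[0,0,0],0.7],[[0,0,5],[0,0,0],0.7]])

```text
clock: 18.35
tool_pos: [0.5835, 0.1922, 0.0967]
eef_rot: [[0.907, -0.026, 0.421], [-0.023, -1.0, -0.012], [0.421, 0.001, -0.907]]
force: [0.8, 0.3, 0.4]
opening: 0.06
gripper_force: 0.0
```

Run:
```python
from m import *
from p import *
plan([bed(-2,-39,14)])
d=cam("side");cv2.imwrite("pics/g5.png",cv2.resize(d["pixels"][170:300,220:400],(780,563),interpolation=cv2.INTER_CUBIC))
```

```text
[0.11, -0.0, 4.34] [0.0, 0.1, 0.0] len 4.3
```

View pics/g5.png

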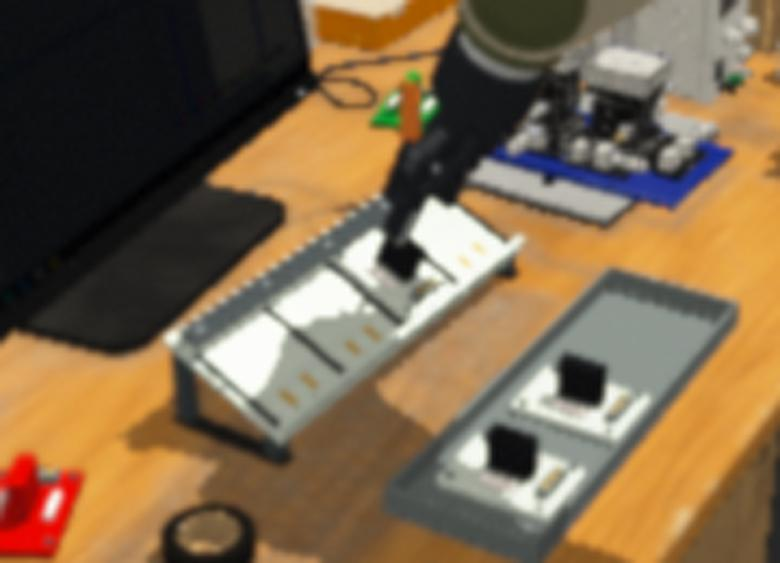

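Both placed modules lie flat at (510,470) and (580,395). The gripper is above the last grip at (400,260).

move_arm(increments=[[[0.1,0,1.5],[0,0,0],0.7],[[0.1,0,3],[0,0,0],0.7],[[0.1,0,4],[0,0,0],0.7],[[0.1,0,4.3],[0,0,0],0.7],[[0.1,0,4.3],[0,0,0],0.7]])

```text
clock: 18.82
tool_pos: [0.6028, 0.1919, 0.0592]
eef_rot: [[0.906, -0.026, 0.423], [-0.023, -1.0, -0.011], [0.423, 0.001, -0.906]]
force: [0.1, 0.2, 0.7]
opening: 0.0602
gripper_force: 0.0
```

move_arm(increments=[[[0,0,0],[0,0,0],0],[[0,0,0],[0,0,0],0],[[0,0,0],[0,0,0],0],[[0,0,0],[0,0,0],0],[[0,0,0],[0,0,0],0]], grip_force=60)

```text
clock: 19.23
tool_pos: [0.603, 0.192, 0.0601]
eef_rot: [[0.905, -0.025, 0.424], [-0.023, -1.0, -0.011], [0.424, 0.0, -0.906]]
force: [-3.3, -0.9, 5.6]
opening: 0.0126
gripper_force: 59.3
```

```bash
python3 -c "
from p import *
extract()"
```

```text
0.012609741373663141 [-3.29554516 -0.89983465  5.557919  ] [0.60298201 0.19204612 0.06009853]
bed [ -0.8 -38.7  16. ]
[0.0, 0.0, 0.0] [0.0, -0.1, 0.0] len 0.0
[0.55, -0.0, -1.0] [-0.0, -15.0, 0.0] len 1.1
[-3.38, 0.0, 0.91] [0.0, 0.0, 0.0] len 3.5
[-1.03, -0.0, -7.23] [0.0, 0.0, 0.0] len 7.3
```

move_arm(increments=[[[0.1,0,-0.2],[0,-3,0],0],[[0.2,0,-0.42],[0,-6,0],0],[[0.33,0,-0.62],[0,-9,0],0],[[0.44,0,-0.83],[0,-12,0],0],[[0.55,0,-1.05],[0,-15,0],0]])

```text
clock: 19.65
tool_pos: [0.6032, 0.192, 0.0714]
eef_rot: [[0.985, -0.025, 0.172], [-0.025, -1.0, -0.005], [0.172, 0.0, -0.985]]
force: [0.1, -0.2, -1.4]
opening: 0.0131
gripper_force: 58.8
```

move_arm(increments=[[[-0.4,0,0.1],[0,0,0],0],[[-1,0,0.25],[0,0,0],0],[[-1.8,0,0.45],[0,0,0],0],[[-2.6,0,0.65],[0,0,0],0],[[-3.4,0,0.8],[0,0,0],0]])

```text
clock: 20.07
tool_pos: [0.5695, 0.1928, 0.0563]
eef_rot: [[0.984, -0.025, 0.174], [-0.025, -1.0, -0.005], [0.174, 0.001, -0.985]]
force: [1.2, -0.1, -1.4]
opening: 0.0129
gripper_force: 58.8
```

move_arm(increments=[[[-0.2,0,-1],[0,0,0],0],[[-0.4,0,-2.5],[0,0,0],0],[[-0.6,0,-4],[0,0,0],0],[[-0.8,0,-5.5],[0,0,0],0],[[-1,0,-7.2],[0,0,0],0]])

```text
clock: 20.48
tool_pos: [0.5482, 0.1934, 0.1275]
eef_rot: [[0.984, -0.025, 0.175], [-0.025, -1.0, -0.005], [0.175, 0.001, -0.985]]
force: [-0.6, 0.7, -1.8]
opening: 0.0128
gripper_force: 58.8
```

Run:
```python
from m import *
from p import *
s=read_state();print(s["opening"],s["force"],s["tool_pos"])
trayfit()
q=np.array([.4285,.1237,.10]);plan([(q,down(-89.3)),(q-[0,0,.05],down(-89.3))])
d=cam("side");cv2.imwrite("pics/g6.png",cv2.resize(d["pixels"][170:300,220:400],(780,563),interpolation=cv2.INTER_CUBIC))
```

```text
0.012805978247310444 [-0.6236017   0.73978891 -1.81211424] [0.54820273 0.19336622 0.12749464]
tray (array([427.1, 223.9]), array([112.6, 340.1]), 0.5) y 0.053450341692620126 0.3938053000315516 x 0.3691780538485822 0.48494928612633315
[-12.24, 7.31, 0.92] [0.2, -10.3, -2.1] len 14.3
[0.0, 0.0, 5.0] [0.0, 0.0, 0.0] len 5.0
```

View pics/g6.png

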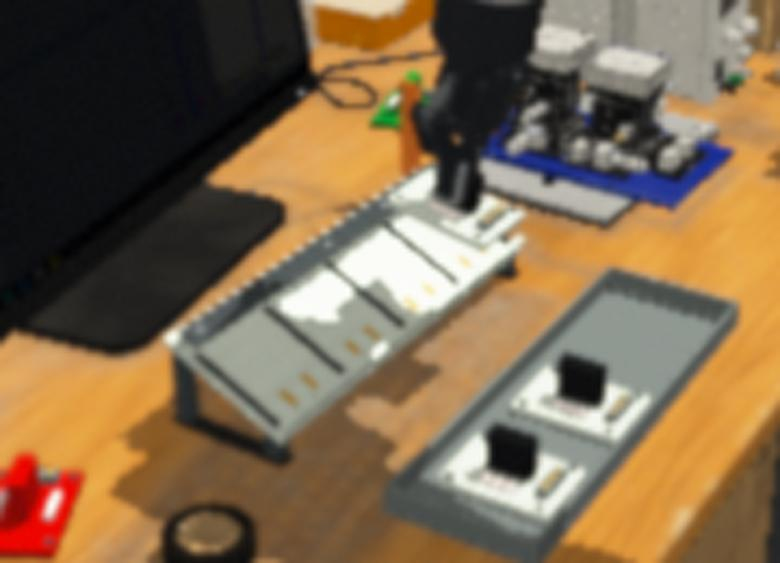

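The last module is held clear, all four places are empty, and the tray hasn't moved. Placing it at the right end.

move_arm(increments=[[[-2.4,1.5,0.2],[0,-2,-0.4],0],[[-4.9,2.9,0.4],[0.1,-4,-0.8],0],[[-7.3,4.4,0.5],[0.1,-6.2,-1.3],0],[[-9.8,5.8,0.7],[0.2,-8.2,-1.7],0],[[-12.2,7.3,0.9],[0.2,-10.3,-2.1],0]])

```text
clock: 21.0
tool_pos: [0.427, 0.1229, 0.0956]
eef_rot: [[1.0, 0.012, -0.006], [0.012, -1.0, -0.0], [-0.006, -0.0, -1.0]]
force: [0.1, -0.4, -1.3]
opening: 0.0129
gripper_force: 58.8
```

move_arm(increments=[[[0,0,1.5],[0,0,0],0],[[0,0,3],[0,0,0],0],[[0,0,4.5],[0,0,0],0],[[0,0,4.5],[0,0,0],0],[[0,0,4.5],[0,0,0],0]])

```text
clock: 21.42
tool_pos: [0.4279, 0.1233, 0.051]
eef_rot: [[1.0, 0.011, -0.006], [0.011, -1.0, -0.0], [-0.006, 0.0, -1.0]]
force: [-0.0, 0.1, -0.3]
opening: 0.0133
gripper_force: 58.9
```

Run:
```python
from m import *
from p import *
s=read_state();print(s["opening"],s["force"],s["tool_pos"])
trayfit()
q=np.array([.4285,.1237,.0215]);plan([(q,down(-89.3))])
```

```text
0.013346421549269166 [-0.02851179  0.08441502 -0.29092149] [0.4279453  0.12330492 0.05097561]
tray (array([427.1, 223.9]), array([112.6, 339.9]), 0.5) y 0.053450341692620126 0.39362713621847034 x 0.3691780538485822 0.48494928612633315
[0.02, -0.03, 3.01] [0.0, 0.3, -0.1] len 3.0
```

move_arm(increments=[[[0,0,0.8],[0,0.2,0],0],[[0,0,1.6],[0,0.3,0],0],[[0,0,2.4],[0,0.3,0],0],[[0,0,2.95],[0,0.3,0],0],[[0,0,2.95],[0,0.3,0],0]])

```text
clock: 21.88
tool_pos: [0.4276, 0.1233, 0.0209]
eef_rot: [[1.0, 0.011, -0.001], [0.011, -1.0, -0.0], [-0.001, 0.0, -1.0]]
force: [0.3, 0.2, -1.3]
opening: 0.0129
gripper_force: 58.9
```

move_arm(increments=[[[0,0,0],[0,0,0],0],[[0,0,0],[0,0,0],0.5],[[0,0,0],[0,0,0],0.5],[[0,0,0],[0,0,0],0.5],[[0,0,0],[0,0,0],0.5]])

```text
clock: 22.3
tool_pos: [0.4284, 0.1234, 0.0221]
eef_rot: [[1.0, 0.011, 0.001], [0.011, -1.0, -0.0], [0.001, 0.0, -1.0]]
force: [-0.2, 0.5, -0.6]
opening: 0.043
gripper_force: 0.0
```

move_arm(increments=[[[0,0,-1.5],[0,0,0],0.5],[[0,0,-4.5],[0,0,0],0.6],[[0,0,-8.5],[0,0,0],0.7],[[0,0,-12.5],[0,0,0],0.7],[[0,0,-16],[0,0,0],0.7]])

```text
clock: 22.72
tool_pos: [0.428, 0.1234, 0.1845]
eef_rot: [[1.0, 0.011, 0.002], [0.011, -1.0, -0.0], [0.002, 0.0, -1.0]]
force: [0.0, -0.7, 0.8]
opening: 0.06
gripper_force: 0.0
```

Run:
```python
from p import *
plan([((.42,-.06,.21),down(-61)),((.4033,-.248,.21),down(-34.2)),((.4033,-.2872,.21),down(-34.2))])
```

```text
[-1.0, 18.33, -2.54] [0.0, -0.1, -28.4] len 18.5
[-10.58, 15.63, 0.0] [0.0, 0.0, -26.8] len 18.9
[-3.24, 2.2, 0.0] [0.0, 0.0, 0.0] len 3.9
```

move_arm(increments=[[[-0.2,3.7,-0.5],[0,0,-5.7],0.7],[[-0.4,7.3,-1],[0,0,-11.4],0.7],[[-0.6,11,-1.5],[0,0,-17],0.7],[[-0.8,14.7,-2],[0,0,-22.7],0.7],[[-1,18.3,-2.5],[0,-0.1,-28.4],0.7]])

```text
clock: 23.13
tool_pos: [0.4199, -0.0585, 0.207]
eef_rot: [[0.875, 0.483, -0.0], [0.483, -0.875, -0.001], [-0.001, 0.0, -1.0]]
force: [0.3, -0.4, 1.0]
opening: 0.0598
gripper_force: 0.0
```

move_arm(increments=[[[-2.1,3.1,0],[0,0,-5.4],0.7],[[-4.2,6.2,0],[0,0,-10.7],0.7],[[-6.4,9.4,0],[0,0,-16.1],0.7],[[-8.5,12.5,0],[0,0,-21.4],0.7],[[-10.6,15.6,0],[0,0,-26.8],0.7]])

```text
clock: 23.55
tool_pos: [0.4014, -0.2466, 0.2069]
eef_rot: [[0.564, 0.826, -0.001], [0.826, -0.564, -0.001], [-0.001, -0.0, -1.0]]
force: [1.0, 0.1, -0.5]
opening: 0.0597
gripper_force: 0.0
```

move_arm(increments=[[[-1.6,1.1,0],[0,0,0],0.7],[[-3.2,2.2,0],[0,0,0],0.7],[[-3.2,2.2,0],[0,0,0],0.7],[[-3.2,2.2,0],[0,0,0],0.7],[[-3.2,2.2,0],[0,0,0],0.7]])

```text
clock: 23.97
tool_pos: [0.402, -0.2828, 0.2067]
eef_rot: [[0.567, 0.823, -0.001], [0.823, -0.567, -0.0], [-0.001, -0.001, -1.0]]
force: [-0.8, 0.2, -0.4]
opening: 0.0599
gripper_force: 0.0
```

Run:
```python
from m import *
from p import *
plan([((.4033,-.2872,.21),down(-34.2)),((.4033,-.2872,.0785),down(-34.2))])
d,W=trayfit()
cv2.imwrite("pics/t9.png",cv2.resize(d["pixels"][180:285,130:330],(800,420),interpolation=cv2.INTER_CUBIC))
hsv=cv2.cvtColor(d["pixels"],cv2.COLOR_BGR2HSV)
for y in(.324,.2237,.1237):
    m=(abs(W[...,0]-.4275)<.055)&(abs(W[...,1]-y)<.045)&(d["pixels"].min(2)>150)
    P=W[m];print(y,rect(P),np.median(P[:,2]).round(4),P[:,2].std().round(4))
```

```text
[-0.28, 0.36, -0.33] [-0.0, 0.0, -0.4] len 0.6
[0.0, 0.0, 13.15] [0.0, 0.0, 0.0] len 13.2
tray (array([427.1, 224. ]), array([112.6, 340.2]), 0.5) y 0.05353028889693881 0.3939836285271919 x 0.3691780538485822 0.48494928612633315
0.324 (array([447. , 317.1]), array([56.9, 47.6]), 55.9) 0.014 0.0036
0.2237 (array([428.9, 226.1]), array([78. , 46.3]), 9.7) 0.0128 0.0035
0.1237 (array([0., 0.]), array([0., 0.]), 0.0) nan nan
  return _methods._mean(a, axis=axis, dtype=dtype,
  ret = ret.dtype.type(ret / rcount)
  ret = _var(a, axis=axis, dtype=dtype, out=out, ddof=ddof,
  arrmean = um.true_divide(arrmean, div, out=arrmean,
  ret = ret.dtype.type(ret / rcount)
```

View pics/t9.png

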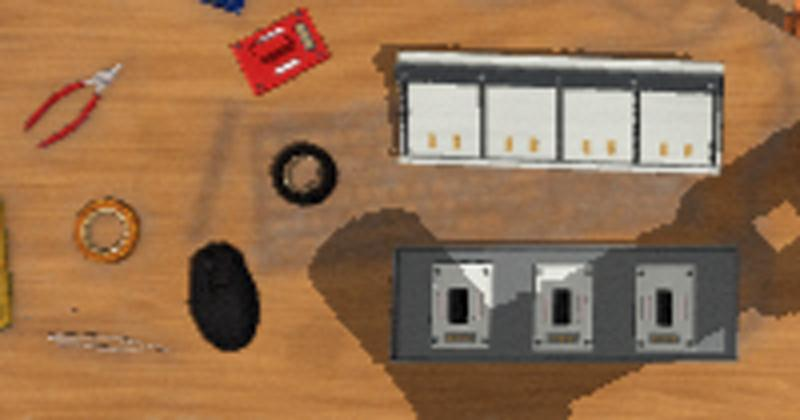

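All three modules lie flat in the tray at crop (462,305), (562,305) and (665,307). The rack is empty and the bystanders are undisturbed. Now the handle back on.

move_arm(increments=[[[-0.3,0.35,3],[0,0,0],0.7],[[-0.3,0.35,6],[0,0,0],0.7],[[-0.3,0.35,9],[0,0,0],0.7],[[-0.3,0.35,12],[0,0,0],0.7],[[-0.3,0.35,12.7],[0,0,0],0.7]])

```text
clock: 24.43
tool_pos: [0.4017, -0.2856, 0.0761]
eef_rot: [[0.567, 0.824, -0.005], [0.824, -0.567, 0.004], [0.001, -0.007, -1.0]]
force: [-0.2, 1.2, 0.1]
opening: 0.0599
gripper_force: 0.0
```

move_arm(increments=[[[0,0,0],[0,0,0],0],[[0,0,0],[0,0,0],0],[[0,0,0],[0,0,0],0],[[0,0,0],[0,0,0],0],[[0,0,0],[0,0,0],0]], grip_force=50)

```text
clock: 24.85
tool_pos: [0.4017, -0.2869, 0.0814]
eef_rot: [[0.568, 0.823, -0.004], [0.823, -0.568, 0.002], [-0.001, -0.005, -1.0]]
force: [-14.4, 8.1, 16.0]
opening: 0.0142
gripper_force: 48.2
```

move_arm(increments=[[[0,0,0],[0,0,6],0],[[0,0,0],[0,0,12],0],[[0,0,0],[0,0,18],0],[[0,0,0],[0,0,24],0],[[0,0,0],[0,0,30],0]])

```text
clock: 25.27
tool_pos: [0.4015, -0.2875, 0.0815]
eef_rot: [[0.905, 0.425, -0.005], [0.425, -0.905, 0.0], [-0.004, -0.002, -1.0]]
force: [-14.7, 4.2, 13.4]
opening: 0.0128
gripper_force: 48.5
```

move_arm(increments=[[[0,0,0],[0,0,7],0],[[0,0,0],[0,0,14],0],[[0,0,0],[0,0,21],0],[[0,0,0],[0,0,28],0],[[0,0,0],[0,0,34],0]])

```text
clock: 25.68
tool_pos: [0.4016, -0.2881, 0.0815]
eef_rot: [[0.988, -0.154, -0.004], [-0.154, -0.988, -0.001], [-0.004, 0.001, -1.0]]
force: [-14.3, 1.5, 11.5]
opening: 0.0132
gripper_force: 48.5
```

move_arm(increments=[[[0,0,0],[0,0,1],0],[[0,0,0],[0,0,2],0],[[0,0,0],[0,0,2],0],[[0,0,0],[0,0,2],0],[[0,0,0],[0,0,2],0]])

```text
clock: 26.1
tool_pos: [0.4018, -0.2881, 0.0815]
eef_rot: [[0.983, -0.182, -0.004], [-0.182, -0.983, -0.001], [-0.004, 0.002, -1.0]]
force: [-13.7, 2.5, 11.9]
opening: 0.0134
gripper_force: 49.0
```

Run:
```python
from p import *
s=read_state();print(s["moment"],s["force"],np.degrees(np.arctan2(s["eef_rot"][1,0],s["eef_rot"][0,0])))
```

```text
[0.44881438 2.27777655 0.30770262] [-13.72496022   2.51212442  11.94423937] -10.495891612442184
```

move_arm(increments=[[[0,0,0],[0,0,2],0],[[0,0,0],[0,0,4],0],[[0,0,0],[0,0,6],0],[[0,0,0],[0,0,6],0],[[0,0,0],[0,0,6],0]])

```text
clock: 26.52
tool_pos: [0.4024, -0.2883, 0.0816]
eef_rot: [[0.96, -0.282, -0.003], [-0.282, -0.96, -0.003], [-0.002, 0.003, -1.0]]
force: [-10.2, 2.9, 11.3]
opening: 0.0129
gripper_force: 84.7
```

Run:
```python
from p import *
s=read_state();print(s["moment"],s["force"],np.degrees(np.arctan2(s["eef_rot"][1,0],s["eef_rot"][0,0])))
```

```text
[0.34835731 1.47076427 1.46048634] [-10.24340677   2.85789742  11.33189934] -16.35617361613354
```

move_arm(increments=[[[0,0,0],[0,0,1.5],0],[[0,0,0],[0,0,1.5],0],[[0,0,0],[0,0,1.5],0],[[0,0,0],[0,0,1.5],0],[[0,0,0],[0,0,1.5],0]])

```text
clock: 26.93
tool_pos: [0.4024, -0.2884, 0.0817]
eef_rot: [[0.952, -0.305, -0.003], [-0.305, -0.952, -0.003], [-0.002, 0.004, -1.0]]
force: [-9.2, 2.1, 11.0]
opening: 0.013
gripper_force: 96.9
```

move_arm(increments=[[[0,0,0],[0,0,0],0.7],[[0,0,0],[0,0,0],0.7],[[0,0,0],[0,0,0],0.7],[[0,0,0],[0,0,0],0.7],[[0,0,0],[0,0,0],0.7]])

```text
clock: 27.35
tool_pos: [0.4032, -0.2882, 0.0799]
eef_rot: [[0.95, -0.311, -0.001], [-0.311, -0.95, -0.001], [-0.0, 0.001, -1.0]]
force: [0.5, 0.5, 0.2]
opening: 0.0597
gripper_force: 0.0
```

move_arm(increments=[[[0,0,-3],[0,0,0],0.7],[[0,0,-6],[0,0,0],0.7],[[0,0,-10],[0,0,0],0.7],[[0,0,-14],[0,0,0],0.7],[[0,0,-17],[0,0,0],0.7]])

```text
clock: 27.77
tool_pos: [0.4034, -0.2881, 0.2531]
eef_rot: [[0.951, -0.311, 0.001], [-0.311, -0.951, -0.003], [0.002, 0.002, -1.0]]
force: [-0.4, 0.3, 0.4]
opening: 0.06
gripper_force: 0.0
```

move_arm(increments=[[[-0.5,-4,0],[0,0,0],0.7],[[-1,-8,0],[0,0,0],0.7],[[-1.5,-12,0],[0,0,0],0.7],[[-2,-16,0],[0,0,0],0.7],[[-2,-19,0],[0,0,0],0.7]])

```text
clock: 28.18
tool_pos: [0.443, -0.0984, 0.2498]
eef_rot: [[0.951, -0.31, -0.001], [-0.31, -0.951, -0.0], [-0.0, 0.0, -1.0]]
force: [0.5, -1.0, 0.3]
opening: 0.0599
gripper_force: 0.0
```

Run:
```python
from m import *
d=cam("top");W=world(d);g=d["pixels"].max(2)
m=(g<70)&(abs(W[...,0]-.405)<.05)&(abs(W[...,1]+.29)<.05)&(W[...,2]>.08)
v,u=np.nonzero(m);P=onplane(d,np.c_[u,v],.103);print("handle",len(u),pca(P[:,:2]),rect(P))
trayfit();print(read_state()["force"])
cv2.imwrite("pics/end.png",np.hstack([cv2.resize(d["pixels"][240:285,378:443],(400,277),interpolation=cv2.INTER_CUBIC),cv2.resize(d["pixels"][185:275,190:320],(400,277),interpolation=cv2.INTER_CUBIC)]))
```

```text
handle 87 (array([ 0.40024298, -0.28257518]), np.float64(170.6333787892344)) (array([ 402.4, -283.2]), array([17.6, 69.2]), 79.7)
tray (array([427.1, 223.8]), array([112.6, 339.8]), 0.5) y 0.053450341692620126 0.3934491368577485 x 0.3691780538485822 0.48494928612633315
[ 0.40094565 -0.40631981  0.66844677]
```

View pics/end.png

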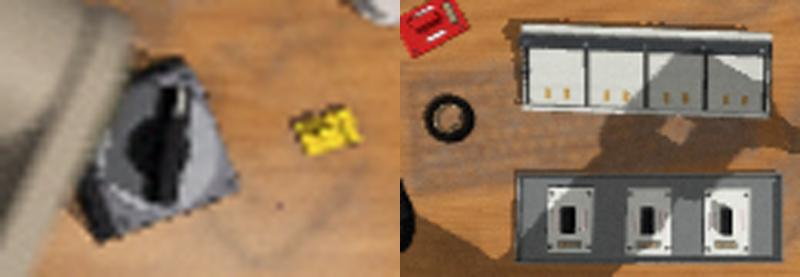

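The pointer end is back at the on side (4° beyond where it started, so it's against the stop). The three modules are flat in the tray, and the arm is clear.

```bash
python3 -c "
from plant import *
print(job_done())"
```

```text
the job is handed in; nothing more can be done
None
```

The job is handed in: the isolator went to off, all three modules in the rack were laid flat in the tray, the handle was turned back to its on stop, and the bystanders I could see in the last pictures (tape roll and mouse) were undisturbed; the reel was clear of the arm's path but not re-checked.

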